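# Push one tin out of the row, stamp it, box it

## Task

Four lidded biscuit tins stand side by side, touching, on the bakery counter: push the low one straight out of the row, sliding it on the counter away from the robot, until it meets the sprung stamp bar behind, and hold it pressed on the bar steadily with about 8 N of force on the bar for a full second (over 16 N spoils the stamp). Then take the tin and set it down, without dropping it, upright on the floor of the open white box. Leave the three tall tins, the order pad, the pen and the tumbler where they are.

Things in the scene. Friction and masses are not known exactly. Their poses are not given: they have to be found in the camera images.
- low_tin: The tin to stamp: plain lidded metal biscuit tin, 100 mm (its x) by 60 mm (its y), only 50 mm high; the one low tin, at any of the four places. Origin: centre of its underside. At the start its x axis is the station's. 0.09 to 0.18 kg (empty); its mass and friction on the counter vary, untold. Out of the row it can be gripped across its 60 mm width.
- tall_tin_a: Tall plain lidded metal biscuit tin, 100 mm (its x) by 60 mm (its y) by 75 mm high, about 0.4 kg, loose; one of three alike in the row. Origin: centre of its underside.
- tall_tin_b: Tall plain lidded metal biscuit tin, 100 mm (its x) by 60 mm (its y) by 75 mm high, about 0.4 kg, loose; one of three alike in the row. Origin: centre of its underside.
- tall_tin_c: Tall plain lidded metal biscuit tin, 100 mm (its x) by 60 mm (its y) by 75 mm high, about 0.4 kg, loose; one of three alike in the row. Origin: centre of its underside.
- station: Stamping station, fixed. Origin on the counter at the centre of the row; +x is the direction to push, away from the robot. At the start the tins stand at x = 0, y = -90, -30, +30, +90 mm in this frame, long sides along x, faces touching: the row spans x = -50 to +50 mm. Guide rods 12 mm thick, 30 mm high, run along x at y = +-165 mm; no part of the station is over 65 mm high.
- bar_limit (a point): Point fixed on the station at x = 210, y = 0, z = 29 mm of its frame: the farthest place of the stamp bar's face. The bar, across the rods, is steel, 270 mm wide along y, 12 to 46 mm high, its flat face towards the row, on a grey clamped carriage. Where it is clamped varies and is not measured: its face stands 0 to 40 mm nearer the row than this point, to be found by feel or sight.
- bar_spring (a point): Point on the station's rear foot, x = 290, y = 0 mm, listed to tell the bar's spring: the bar starts to give at 2 N, then yields along +x by 1 mm per 0.5 N, and bottoms hard at 24 mm (14 N). A hand pushing the tin feels the force on the bar plus the tin's friction on the counter: roughly 0.6 x (weight + whatever the hand bears down on it, read as upward force on the tool).
- box: Open white pastry box, fixed, outside 180 mm (its x) by 160 mm (its y) by 40 mm high, walls and floor 4 mm. Origin: centre of its underside (on the counter).
- order_pad: Clipboard with a stack of order sheets, 220 by 150 by 36 mm, loose; bystander. Origin: centre of its underside.
- pen: Blue pen, 130 mm long (its x), 9 mm thick, lying loose on the counter; bystander. Origin: centre of its underside.
- tumbler: Empty glass tumbler, 68 mm wide, 80 mm high, loose; bystander. Origin: centre of its underside.

How it is judged (in metres and radians):
On the way, in this order (a step that is already met when the one before it is completed fails the run):
1. the low tin has been slid on the counter clear of the row (at least 10 mm beyond it) (x of low_tin in the frame of station above 0.11 m and height (world z) of low_tin below 0.006 m and angle between low_tin's own z axis and vertical below 0.1 rad), for 0.05 s.
2. the low tin, standing on the counter and square to within 5 degrees, is pressed on the stamp bar with 4 to 12 N for 0.7 s (contact force between low_tin and station between 4 and 12 N and angle between the x axis of low_tin and the x axis of station, either way round below 0.087 rad and height (world z) of low_tin below 0.006 m), for 0.7 s.
At the end, for the whole second after the job is handed in: The low tin stands upright (within 0.08 rad) and still, flat on the floor of the white box (underside within 5 mm of it), wholly inside; the three tall tins are within 10 mm and the order pad, pen and tumbler within 20 mm of where they started (z of low_tin in the frame of box between 0.002 and 0.009 m and x of low_tin in the frame of box between -0.06 and 0.06 m and y of low_tin in the frame of box between -0.05 and 0.05 m and angle between low_tin's own z axis and vertical below 0.08 rad and linear speed of low_tin below 0.01 m/s and distance of each of tall_tin_a, tall_tin_b, tall_tin_c from where it was at the start of the episode below 0.01 m and distance of each of order_pad, pen, tumbler from where it was at the start of the episode below 0.02 m); the robot touches nothing.
It fails at once if the low tin is pressed on the stamping station with more than 16 N (contact force between low_tin and station above 16 N).
It fails at once if a tall tin is moved by more than 10 mm (distance of any of tall_tin_a, tall_tin_b, tall_tin_c from where it was at the start of the episode above 0.01 m).
It fails at once if the order pad, pen or tumbler is moved by more than 20 mm (distance of any of order_pad, pen, tumbler from where it was at the start of the episode above 0.02 m).
It fails at once if the low tin is dropped or rammed into the box (over 45 N) (contact force between low_tin and box above 45 N).
It also fails if it takes over 67 s, if anything falls off the work surface, if the arm or the gripper's body presses on something with over 40 N, if the wrist force passes 120 N, or if a joint passes its speed limit or range.

## Robot

A 6-joint arm with a two-finger parallel gripper is mounted at the origin on the work surface. World frame = base frame: x ahead of the robot, y to its left, z up, the work surface at z = 0. Lengths are in mm, angles in rad, forces in N, time in s.
With the tool pointing down it reaches from about 350 to 975 mm from the base axis. Payload 7.1 kg.
Tool frame: the origin (TCP) lies at the centre of the arm's flange, where the gripper is bolted on; the fingertips stand 182 mm ahead of it and the grasp point (between the pads) lies 163 mm ahead of it; z points along the fingers, y is the line along which they close (so a half turn about z gives the same grasp; the last joint's range is limited). The gripper opens to 88 mm and grips with 3 to 60 N. Pads are 20 mm wide; open, the fingers measure 115 mm over their backs; the gripper's body (75 mm by 178 mm) begins 61 mm behind the grasp point.
Start: joints at [1.197, 0.423, 1.63, -0, 1.089, -0.019], TCP at [217.095, 586.068, 404.675] pointing down, gripper open.
Joint ranges: [-3, 3], [-0.9, 2.11], [0.09, 2.58], [-1.31, 4.45], [0.11, 2.69], [-2.54, 2.54]. Speed limits (rad/s): [2.39, 2.39, 3.01, 3.14, 3.14, 3.14].

## Interface

Orientations are given as a rotation vector (axis times angle).
In Python, from workcell import readout, get_image, ctrl gives the robot as it stands.
- The arm moves only by the tool step_arm, never from a script. Its argument "targets" is a list that holds one entry, the list of rows, each a list of 7 numbers: the shift along the world's x, y, z as a fraction of full scale, then the turn, a rotation vector about the world's x, y, z as a fraction of full scale, then the opening, from 0 (shut) to 1 (fully open). In form: [[[dx, dy, dz, wx, wy, wz, claw], ...]]. A call has exactly 5 rows; each row shifts and turns the commanded pose from where the row before left it; what a row does not reach is not made up. Full scale, the value 1, is 0.05 m for a shift and 4 degrees for a turn. A row lasts 1/8 s, in which the tool goes at most 62.5 mm and 10.7 degrees, less where a joint would pass 70% of its speed; a pose out of reach is approached as far as the arm can. A call with a number of a shift or a turn outside -1 to 1 is refused whole. A call with a gripper value outside its range is refused whole. The fingers move at their own pace and stop on an object; the grip force is fixed at half the most. Time passes only in rows, so rows that do not move let the fingers close, or fill a call up. It gives the time, the measured TCP pose, the force, the opening and the grip force at its end, in the units of the state.
- readout.get_obs(): the state, without advancing time (a new reading comes with each control period).
- get_image(name): name is "scene" or "top" or "wrist"; returns a dict with "pixels" (400x640x3 uint8, red, green, blue), "intrinsics" (3x3 intrinsics, pixels), "extrinsics" (4x4, takes a point from world to camera coordinates). Camera axes: x right, y down, z forward; pixel columns grow to the right and rows downward; lengths in mm; the calibration is good to about 2 mm. A picture is of the moment at which its call begins. There is no depth.
- ctrl.close_job(): hands the job in; it is judged then, once.
The state is a dict: "t": time; "qpos": joint angles; "qvel": joint speeds; "joint_torque": joint torques, N m; "ee_pos": TCP position; "orientation": TCP orientation; "ft_force": force on the tool from outside, world axes, zero at the start; "moment": the same for the moment, N m; "width": finger opening in mm; "grasp_force": force on a finger pad.
Only numpy, scipy, OpenCV 4.12 (cv2) and the standard library are available. Lean on these libraries where they do the work, as an engineer would, in place of code of your own. Each camera call takes 0.05 s, during which the arm holds its last target. There are 200 camera calls.

## Working session

There is one attempt and no reset: what is moved stays moved. The work goes in short steps, Python scripts to look and compute and a tool call to move; the robot and the scene stay as the last step left them, time stands still between calls to the robot, and variables do not carry over. Pictures are saved under pics/ and viewed, at most 11 in all, crops included, and the job is handed in when it is done.

Besides the shell and the picture viewer there is one more tool, called as name(argument=value, ...) on one line, values as JSON. step_arm: Moves the arm, as the interface text tells. Shift numbers are shares of 0.05 m and turn numbers shares of 4 degrees, none past 1 either way. Its arguments: {"type":"object","properties":{"targets":{"type":"array"}},"required":["targets"]}

```bash
mkdir -p pics; ls
python3 - <<'E'
from workcell import readout,get_image,ctrl
import cv2,numpy as np
o=readout.get_obs();print(o)
for n in("scene","top"):
    d=get_image(n);cv2.imwrite(f"pics/{n}0.png",d["pixels"][:,:,::-1]);np.savez(f"{n}0.npz",**d);print(d["intrinsics"],d["extrinsics"])
E
```

```text
pics
{'t': 0.0, 'qpos': array([ 1.19704667e+00,  4.23828603e-01,  1.63065470e+00,  1.66166873e-06,
        1.08859430e+00, -1.89771816e-02]), 'qvel': array([-0.00089898, -0.00104866, -0.0001507 ,  0.00082661, -0.00183639,
        0.00054723]), 'joint_torque': array([ 2.09303631e-03, -5.44646966e+01, -2.73653966e+01,  6.45476324e-02,
        2.29687616e-02, -9.30747183e-05]), 'ee_pos': array([216.97612135, 585.8454803 , 403.92300343]), 'orientation': array([-5.54307034e-01, -3.09200801e+00,  2.28705547e-03]), 'ft_force': array([-0.62890171, -0.40877598, -0.20081493]), 'moment': array([-0.03225345, -0.03959811, -0.01712139]), 'grasp_force': 0.0, 'width': 87.48900301895071}
[[417.10673081   0.         317.98897172]
 [  0.         417.10673081 190.98174866]
 [  0.           0.           1.        ]] [[-8.69548534e-01  4.93839178e-01  2.86607721e-03  5.14619741e+02]
 [ 2.83906233e-01  5.04631923e-01 -8.15318265e-01 -8.54419226e+01]
 [-4.04082416e-01 -7.08145105e-01 -5.79005969e-01  1.18913926e+03]
 [ 0.00000000e+00  0.00000000e+00  0.00000000e+00  1.00000000e+00]]
[[376.82418213   0.         320.67475887]
 [  0.         376.82418213 197.88021107]
 [  0.           0.           1.        ]] [[-1.22957946e-02 -9.99831804e-01  1.36080058e-02 -9.28539481e+01]
 [-9.92431634e-01  1.05396329e-02 -1.22345282e-01  5.84576187e+02]
 [ 1.22181281e-01 -1.50093479e-02 -9.92394304e-01  8.78627883e+02]
 [ 0.00000000e+00  0.00000000e+00  0.00000000e+00  1.00000000e+00]]
```

View pics/top0.png

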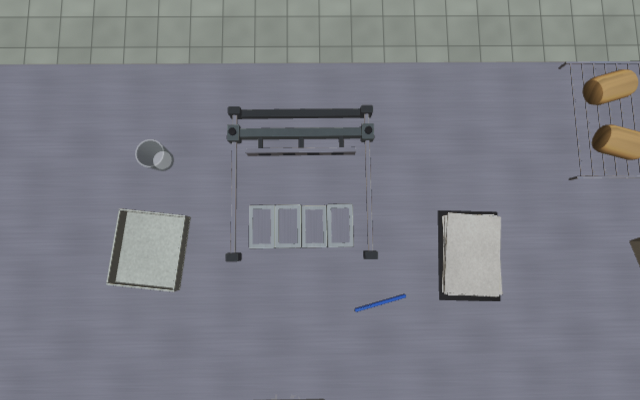

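View pics/scene0.png

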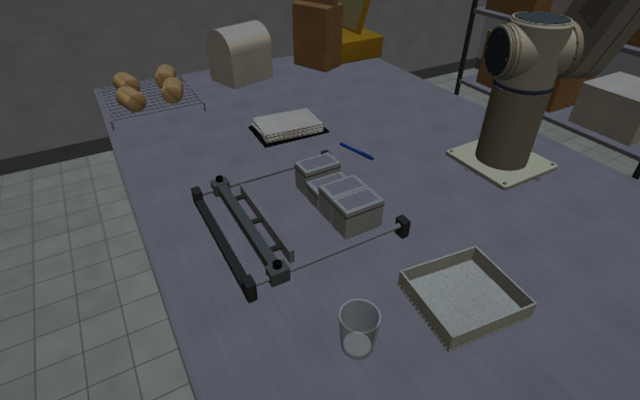

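Run:
```python
import cv2,numpy as np
a=cv2.imread("pics/top0.png")[95:270,220:385];b=cv2.imread("pics/scene0.png")[140:245,280:400]
a=cv2.resize(a,None,fx=3.2,fy=3.2,interpolation=cv2.INTER_CUBIC);b=cv2.resize(b,(272*1,238),interpolation=cv2.INTER_CUBIC)
c=np.zeros((560,800,3),np.uint8);c[:a.shape[0],:a.shape[1]]=a;c[:238,528:800]=b
c=np.clip(c*1.6,0,255).astype(np.uint8)
cv2.imwrite("pics/crop0.png",c)
```

```text
(no output)
```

View pics/crop0.png

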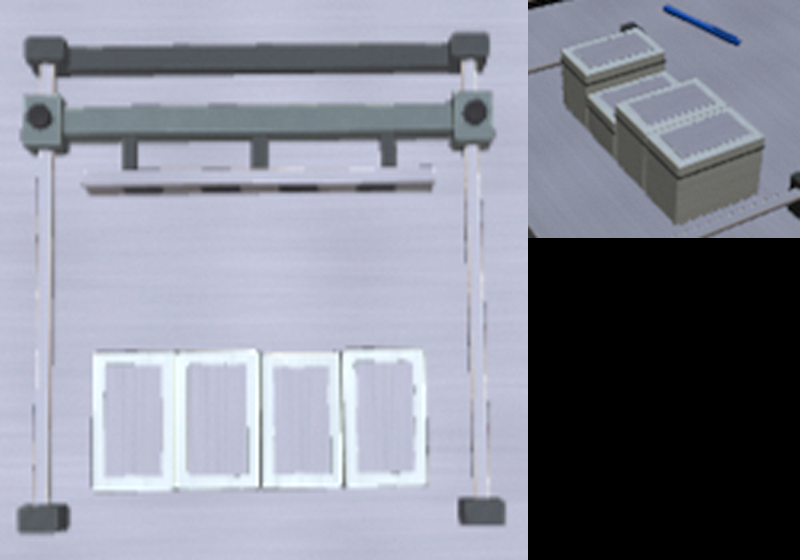

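```bash
cat > h.py <<'E'
import numpy as np,cv2
def cast(d,uv,z):
    K,E=d["intrinsics"],d["extrinsics"];R,t=E[:3,:3],E[:3,3]
    c=-R.T@t; r=(R.T@np.linalg.inv(K)@np.c_[uv,np.ones(len(uv))].T).T
    return c+r*((z-c[2])/r[:,2])[:,None]
E
python3 - <<'E'
from h import *
d=np.load("top0.npz");im=d["pixels"].astype(int)
for p in[(230,300),(230,150),(226,262),(226,250),(250,150),(151,300),(210,255)]:print(p,im[p])
w=(im.min(2)>np.percentile(im[200:250,245:360].min(2),70)).astype(np.uint8)
print(np.percentile(im[200:250,245:360].min(2),[10,50,70,90]))
# tins: green-ish vs bluish
g=((im[:,:,2]-im[:,:,1])<6).astype(np.uint8)
for name,roi in(("row",(190,262,243,360)),("box",(195,300,95,200))):
    m=np.zeros_like(g);r=roi;m[r[0]:r[1],r[2]:r[3]]=g[r[0]:r[1],r[2]:r[3]]
    m=cv2.morphologyEx(m,cv2.MORPH_OPEN,np.ones((2,2),np.uint8))
    cs,_=cv2.findContours(m,cv2.RETR_EXTERNAL,cv2.CHAIN_APPROX_NONE)
    for c in cs:
        if cv2.contourArea(c)<150:continue
        rect=cv2.minAreaRect(c);b=cv2.boxPoints(rect)
        print(name,cv2.contourArea(c),rect,b.round(1).tolist(),"\n",cast(d,b,40 if name=="box" else 75).round(1).tolist())
vis=cv2.resize((np.dstack([g*255]*3)).astype(np.uint8)[90:310,95:390],None,fx=2.7,fy=2.7,interpolation=cv2.INTER_NEAREST)
cv2.imwrite("pics/mask.png",vis)
E
```

```text
(230, 300) [152 160 158]
(230, 150) [174 180 176]
(226, 262) [117 119 132]
(226, 250) [146 153 158]
(250, 150) [165 170 167]
(151, 300) [126 129 141]
(210, 255) [120 121 134]
[117. 120. 132. 145.]
box 5562.5 ((148.9499969482422, 250.84999084472656), (74.529052734375, 79.47880554199219), 8.130102157592773) [[106.4000015258789, 284.8999938964844], [117.69999694824219, 206.1999969482422], [191.5, 216.8000030517578], [180.1999969482422, 295.5]] 
 [[383.6, 403.2, 40.0], [568.0, 387.0, 40.0], [540.8, 210.3, 40.0], [357.2, 231.0, 40.0]]
```

View pics/mask.png

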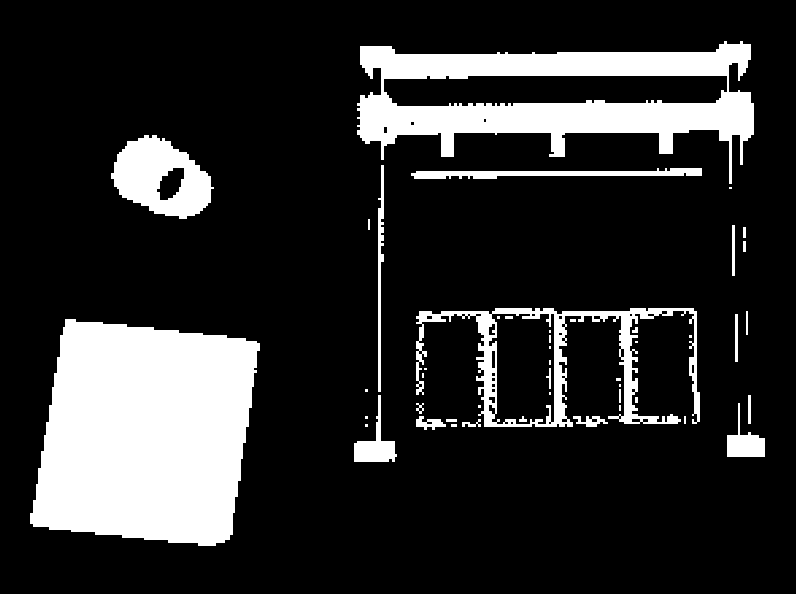

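```bash
cat >> h.py <<'E'
def edges(d,roi,horizontal,chan=None):
    pass
E
python3 - <<'E'
from h import *
d=np.load("top0.npz");im=d["pixels"].astype(int)
K,E=d["intrinsics"],d["extrinsics"];print("cam",-E[:3,:3].T@E[:3,3])
g=((im[:,:,2]-im[:,:,1])<9).astype(np.uint8)
ys,xs=np.nonzero(g[198:255,244:358]);pts=np.c_[xs+244,ys+198].astype(np.float32)
b=cv2.boxPoints(cv2.minAreaRect(pts));P=cast(d,b,75);print(b.round(1),P.round(1))
print("centre",P.mean(0),[np.linalg.norm(P[i]-P[i-1]).round(1) for i in range(4)],[np.degrees(np.arctan2(*(P[i]-P[i-1])[[1,0]])).round(2) for i in range(4)])
# rods end feet & posts blobs: station y axis
m=g.copy();m[:, :215]=0;m[:,385:]=0;m[:100]=0;m[270:]=0
cs,_=cv2.findContours(m,cv2.RETR_EXTERNAL,cv2.CHAIN_APPROX_NONE)
for c in cs:
    if cv2.contourArea(c)>60: print(cv2.contourArea(c),cv2.boundingRect(c))
# bar columns profile
for u in (255,280,320,345): print(u,[(v,im[v,u].tolist()) for v in range(143,160)])
# box
m=g.copy()*0;m[195:300,95:200]=g[195:300,95:200]
cs,_=cv2.findContours(m,cv2.RETR_EXTERNAL,cv2.CHAIN_APPROX_NONE);c=max(cs,key=cv2.contourArea)
q=cv2.approxPolyDP(c,4,True)[:,0].astype(float);print(q,cast(d,q,40).round(1),cast(d,q,0).round(1))
E
```

```text
cam [471.6583074  -85.81191726 944.72900178]
[[248.4 204.2]
 [352.8 202.8]
 [353.4 246.8]
 [249.  248.3]] [[ 565.8   68.5   75. ]
 [ 566.5 -173.5   75. ]
 [ 464.9 -172.5   75. ]
 [ 464.6   66.    75. ]]
centre [515.43994611 -52.85883836  75.        ] [np.float64(101.2), np.float64(242.0), np.float64(101.6), np.float64(238.6)] [np.float64(1.41), np.float64(-89.83), np.float64(179.48), np.float64(90.07)]
4409.0 (249, 203, 105, 46)
111.5 (363, 198, 15, 61)
236.5 (247, 151, 109, 5)
4699.5 (225, 105, 150, 157)
255 [(143, [120, 122, 135]), (144, [121, 123, 136]), (145, [122, 123, 136]), (146, [119, 121, 134]), (147, [120, 121, 134]), (148, [118, 119, 132]), (149, [114, 116, 128]), (150, [114, 117, 129]), (151, [115, 116, 129]), (152, [102, 103, 112]), (153, [77, 75, 79]), (154, [65, 63, 64]), (155, [72, 70, 73]), (156, [104, 104, 115]), (157, [120, 121, 134]), (158, [121, 122, 135]), (159, [121, 122, 135])]
280 [(143, [115, 117, 129]), (144, [115, 116, 129]), (145, [116, 117, 129]), (146, [114, 116, 129]), (147, [115, 115, 124]), (148, [117, 119, 130]), (149, [118, 119, 133]), (150, [117, 
[... 546 characters left out ...]
, (157, [118, 119, 132]), (158, [120, 121, 134]), (159, [119, 121, 134])]
345 [(143, [121, 123, 135]), (144, [123, 125, 138]), (145, [121, 123, 136]), (146, [120, 123, 135]), (147, [120, 122, 134]), (148, [118, 120, 133]), (149, [118, 119, 133]), (150, [117, 120, 132]), (151, [102, 103, 113]), (152, [76, 75, 79]), (153, [63, 61, 63]), (154, [81, 80, 85]), (155, [108, 109, 120]), (156, [120, 122, 135]), (157, [121, 123, 136]), (158, [121, 124, 136]), (159, [120, 121, 135])]
[[119. 208.]
 [106. 284.]
 [178. 290.]
 [190. 216.]] [[563.8 383.6  40. ]
 [385.7 404.3  40. ]
 [369.7 236.6  40. ]
 [542.7 213.9  40. ]] [[567.8 404.4   0. ]
 [382.  426.    0. ]
 [365.2 250.8   0. ]
 [545.8 227.1   0. ]]
```

step_arm(targets=[[[0.28,-0.89,0,0,0,0.34,0.15],[0.28,-0.89,0,0,0,0.34,0.15],[0.28,-0.89,0,0,0,0.34,0.15],[0.28,-0.89,0,0,0,0.34,0.15],[0.28,-0.89,0,0,0,0.34,0.15]]])

```text
t: 0.72
ee_pos: [287.2, 362.1, 404.5]
orientation: [-0.368, -3.12, 0.001]
ft_force: [0.4, -0.7, 0.5]
width: 41.1
grasp_force: 0.0
```

step_arm(targets=[[[0.28,-0.89,0,0,0,0.34,0.15],[0.28,-0.89,0,0,0,0.34,0.15],[0.28,-0.89,0,0,0,0.34,0.15],[0.28,-0.89,0,0,0,0.34,0.15],[0.28,-0.89,0,0,0,0.34,0.15]]])

```text
t: 1.35
ee_pos: [357.2, 139.6, 404.7]
orientation: [0.183, 3.136, 0.0]
ft_force: [-0.5, 0.9, 0.6]
width: 13.1
grasp_force: 0.0
```

step_arm(targets=[[[0.28,-0.89,0,0,0,0.34,0.15],[0.28,-0.89,0,0,0,0.34,0.15],[0.28,-0.89,0,0,0,0.34,0.15],[0.28,-0.89,0,0,0,0.34,0.15],[0,0,0,0,0,0.34,0.15]]])

```text
t: 1.98
ee_pos: [413.7, -39.2, 404.6]
orientation: [0.003, 3.141, -0.0]
ft_force: [-0.2, 0.4, -0.1]
width: 13.4
grasp_force: 0.0
```

Run:
```python
from h import *
from workcell import readout,get_image
o=readout.get_obs();print(o["t"],o["ee_pos"],o["orientation"],o["ft_force"],o["width"])
d=np.load("top0.npz")
print("bar",cast(d,[(255,152.6),(345,151.6)],46),cast(d,[(255,156),(345,155)],12))
print("seams",cast(d,[(301.3,226),(326.9,226)],75))
w=get_image("wrist");np.savez("wrist1.npz",**w);cv2.imwrite("pics/wrist1.png",w["pixels"][:,:,::-1])
```

```text
1.975 [413.70109123 -39.16467076 404.62759026] [ 3.44253943e-03  3.14131938e+00 -4.87851254e-04] [-0.16244794  0.40577892 -0.06796607] 13.3721541227363
bar [[ 695.02130875   59.05708347   46.        ]
 [ 695.56010704 -160.22010932   46.        ]] [[ 694.69817973   64.45889861   12.        ]
 [ 695.22464878 -162.85712834   12.        ]]
seams [[ 513.96799276  -53.54330982   75.        ]
 [ 513.28148875 -112.51299854   75.        ]]
```

View pics/wrist1.png

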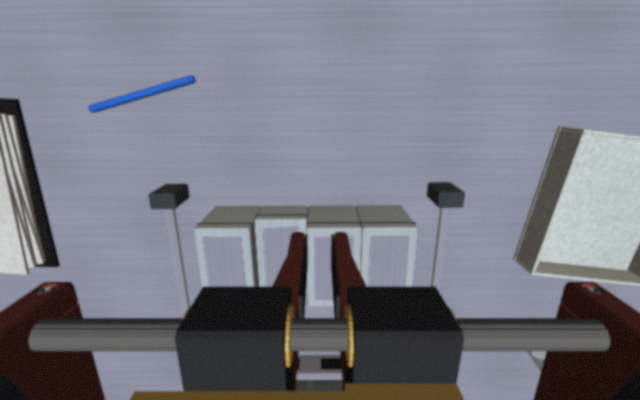

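step_arm(targets=[[[0.28,-0.88,-0.8,0,0,0,0.15],[0,0,-1,0,0,0,0.15],[0,0,-1,0,0,0,0.15],[0,0,-0.8,0,0,0,0.15],[0,0,-0.4,0,0,0,0.15]]])

```text
t: 2.65
ee_pos: [426.1, -79.5, 202.7]
orientation: [0.004, -3.138, -0.001]
ft_force: [0.6, -0.3, -0.5]
width: 13.0
grasp_force: 0.0
```

step_arm(targets=[[[0,0,-0.2,0,0,0,0.15],[0.1,0,0,0,0,0,0.15],[0.1,0,0,0,0,0,0.15],[0.1,0,0,0,0,0,0.15],[0,0,0,0,0,0,0.15]]])

```text
t: 3.28
ee_pos: [442.8, -81.0, 195.3]
orientation: [-0.002, 3.14, -0.001]
ft_force: [-0.9, -0.8, 0.5]
width: 13.0
grasp_force: 0.0
```

step_arm(targets=[[[0.06,-0.03,0,0,0,0,0.15],[0.06,0,0,0,0,0,0.15],[0.06,0,0,0,0,0,0.15],[0.06,0,0,0,0,0,0.15],[0.06,0,0,0,0,0,0.15]]])

```text
t: 3.9
ee_pos: [456.8, -82.4, 194.6]
orientation: [0.002, -3.14, -0.0]
ft_force: [-3.3, -1.1, 2.0]
width: 13.1
grasp_force: 1.2
```

Run:
```python
from workcell import readout
for i in range(1):
    o=readout.get_obs();print(o["t"],o["ee_pos"],o["orientation"],o["ft_force"],o["moment"])
```

```text
3.9 [456.82993019 -82.35325996 194.55130894] [ 2.06257051e-03 -3.14015823e+00 -3.88875175e-04] [-3.32387096 -1.05865418  1.97233452] [0.02156182 0.31510983 0.04422905]
```

step_arm(targets=[[[0.1,0,0,0,0,0,0.15],[0.12,0,0,0,0,0,0.15],[0.12,0,0,0,0,0,0.15],[0.12,0,0,0,0,0,0.15],[0.12,0,0,0,0,0,0.15]]])

```text
t: 4.53
ee_pos: [486.5, -82.4, 194.7]
orientation: [0.002, -3.142, -0.0]
ft_force: [-0.7, 0.1, 0.1]
width: 13.6
grasp_force: 0.4
```

```bash
cat > look.py <<'E'
import sys
from h import *
from workcell import readout,get_image
d=get_image("top");o=readout.get_obs()
print(o["t"],o["ee_pos"].round(1),o["orientation"].round(3),o["ft_force"].round(1))
np.savez(sys.argv[1]+".npz",**d)
c=d["pixels"][95:270,220:385,::-1];b=get_image("scene")["pixels"][140:245,240:400,::-1]
a=cv2.resize(c,None,fx=2.4,fy=2.4,interpolation=cv2.INTER_CUBIC);b=cv2.resize(b,None,fx=2.4,fy=2.4,interpolation=cv2.INTER_CUBIC)
v=np.zeros((430,790,3),np.uint8);v[:a.shape[0],:a.shape[1]]=a;v[:b.shape[0],400:400+b.shape[1]]=b
cv2.imwrite(f"pics/{sys.argv[1]}.png",np.clip(v*1.5,0,255))
E
python3 look.py p1
```

```text
4.575 [487.3 -82.5 194.8] [-2.00e-03  3.14e+00 -0.00e+00] [ 0.3  0.1 -0.4][ WARN:0@0.683] global loadsave.cpp:1063 imwrite_ Unsupported depth image for selected encoder is fallbacked to CV_8U.
```

View pics/p1.png

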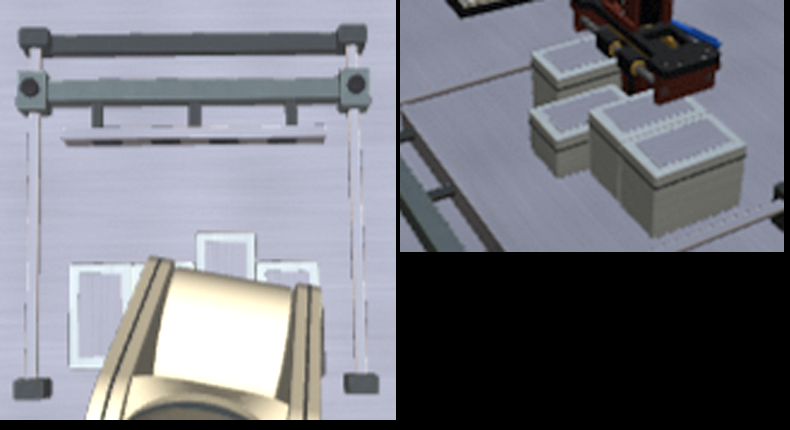

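The low tin comes out square (top-view front edge about y=233 px, x=195–255), and its neighbours stay put. I'll continue.

step_arm(targets=[[[0.14,0,0,0,0,0,0.15],[0.15,0,0,0,0,0,0.15],[0.15,0,0,0,0,0,0.15],[0.15,0,0,0,0,0,0.15],[0.15,0,0,0,0,0,0.15]]])

```text
t: 5.25
ee_pos: [523.5, -82.4, 194.6]
orientation: [0.002, -3.141, -0.0]
ft_force: [-0.7, 0.8, 0.1]
width: 13.1
grasp_force: 0.7
```

step_arm(targets=[[[0.15,0,0,0,0,0,0.15],[0.15,0,0,0,0,0,0.15],[0.15,0,0,0,0,0,0.15],[0.15,0,0,0,0,0,0.15],[0.15,0,0,0,0,0,0.15]]])

```text
t: 5.88
ee_pos: [561.3, -82.5, 194.7]
orientation: [-0.002, 3.141, -0.0]
ft_force: [-1.2, 0.4, -0.7]
width: 13.2
grasp_force: 0.4
```

step_arm(targets=[[[0.12,0,0,0,0,0,0.15],[0.08,0,0,0,0,0,0.15],[0.05,0,0,0,0,0,0.15],[0.04,0,0,0,0,0,0.15],[0.04,0,0,0,0,0,0.15]]])

```text
t: 6.5
ee_pos: [577.1, -82.4, 194.7]
orientation: [0.002, -3.141, -0.0]
ft_force: [-3.0, 0.5, 2.2]
width: 13.1
grasp_force: 1.1
```

```bash
python3 look.py p2 2>/dev/null
```

```text
6.55 [577.4 -82.5 194.7] [-2.000e-03  3.141e+00 -0.000e+00] [-0.6  0.5 -0. ]
```

View pics/p2.png

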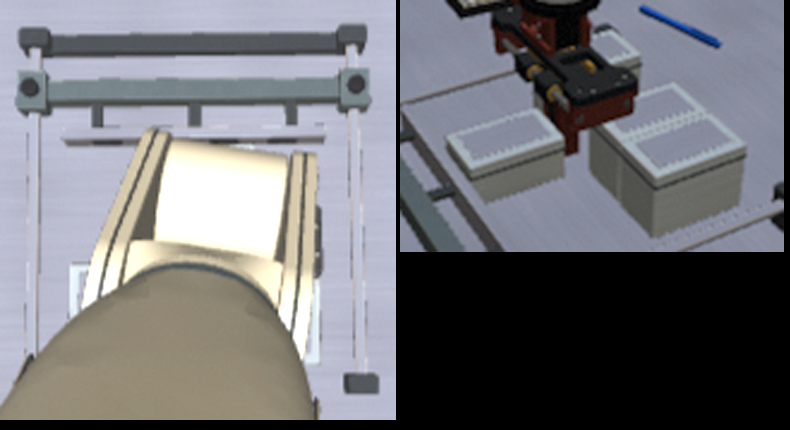

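step_arm(targets=[[[0.03,0,0,0,0,0,0.15],[0.04,0,0,0,0,0,0.15],[0.04,0,0,0,0,0,0.15],[0.04,0,0,0,0,0,0.15],[0.04,0,0,0,0,0,0.15]]])

```text
t: 7.22
ee_pos: [585.7, -82.4, 194.5]
orientation: [0.002, -3.138, -0.0]
ft_force: [-8.1, -1.7, 7.0]
width: 13.2
grasp_force: 4.0
```

step_arm(targets=[[[0.03,0,0,0,0,0,0.15],[0.03,0,0,0,0,0,0.15],[0.03,0,0,0,0,0,0.15],[0,0,0,0,0,0,0.15],[0,0,0,0,0,0,0.15]]])

```text
t: 7.85
ee_pos: [589.4, -82.4, 194.5]
orientation: [0.002, -3.136, -0.001]
ft_force: [-10.2, -0.6, 8.3]
width: 12.9
grasp_force: 5.0
```

step_arm(targets=[[[0,0,0.01,0,0,0,0.15],[0,0,0.01,0,0,0,0.15],[0,0,0,0,0,0,0.15],[0,0,0,0,0,0,0.15],[0,0,0,0,0,0,0.15]]])

```text
t: 8.48
ee_pos: [590.4, -82.4, 195.0]
orientation: [0.002, -3.139, -0.0]
ft_force: [-5.5, -1.2, -1.5]
width: 13.1
grasp_force: 2.5
```

step_arm(targets=[[[0.03,0,0.002,0,0,0,0.15],[0.03,0,0.002,0,0,0,0.15],[0.03,0,0.002,0,0,0,0.15],[0,0,0,0,0,0,0.15],[0,0,0,0,0,0,0.15]]])

```text
t: 9.1
ee_pos: [594.4, -82.4, 195.1]
orientation: [0.002, -3.138, -0.001]
ft_force: [-6.0, -1.6, -1.5]
width: 13.2
grasp_force: 3.4
```

step_arm(targets=[[[0.02,0,0,0,0,0,0.15],[0.02,0,0,0,0,0,0.15],[0,0,0,0,0,0,0.15],[0,0,0,0,0,0,0.15],[0,0,0,0,0,0,0.15]]])

```text
t: 9.72
ee_pos: [596.2, -82.4, 195.1]
orientation: [0.002, -3.137, -0.001]
ft_force: [-8.3, -0.4, -1.5]
width: 13.5
grasp_force: 3.8
```

step_arm(targets=[[[0,0,0,0,0,0,0.15],[0,0,0,0,0,0,0.15],[0,0,0,0,0,0,0.15],[0,0,0,0,0,0,0.15],[0,0,0,0,0,0,0.15]]])

```text
t: 10.35
ee_pos: [596.2, -82.4, 195.0]
orientation: [0.002, -3.137, -0.001]
ft_force: [-7.9, -1.3, -1.9]
width: 13.4
grasp_force: 3.8
```

step_arm(targets=[[[0,0,0,0,0,0,0.15],[0,0,0,0,0,0,0.15],[0,0,0,0,0,0,0.15],[0,0,0,0,0,0,0.15],[0,0,0,0,0,0,0.15]]])

```text
t: 10.98
ee_pos: [596.2, -82.4, 195.0]
orientation: [0.002, -3.137, -0.001]
ft_force: [-7.7, -1.7, -1.8]
width: 13.1
grasp_force: 3.8
```

```bash
python3 look.py p3 2>/dev/null
```

```text
11.025 [596.2 -82.4 195.1] [ 2.000e-03 -3.137e+00 -1.000e-03] [-7.7 -1.7 -1.3]
```

View pics/p3.png

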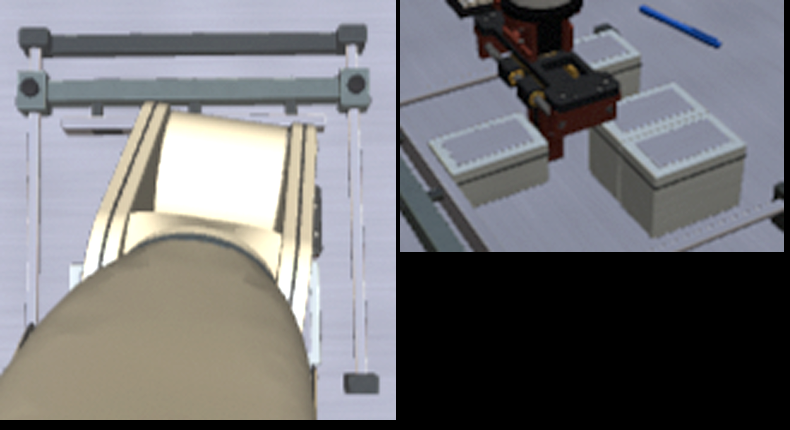

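step_arm(targets=[[[-0.05,0,0,0,0,0,0.15],[-0.05,0,0,0,0,0,0.15],[-0.06,0,0,0,0,0,0.15],[-0.1,0,0,0,0,0,0.15],[-0.14,0,0,0,0,0,0.15]]])

```text
t: 11.7
ee_pos: [578.4, -82.5, 196.5]
orientation: [-0.002, 3.138, -0.001]
ft_force: [-0.7, -0.5, 0.9]
width: 13.2
grasp_force: 0.0
```

step_arm(targets=[[[0,0,0.2,0,0,0,0.15],[0,0,0.6,0,0,0,0.15],[0,0,0.7,0,0,0,0.15],[0,0,0.7,0,0,0,0.15],[0,0,0.2,0,0,0,1]]])

```text
t: 12.32
ee_pos: [578.8, -82.5, 319.3]
orientation: [-0.002, 3.135, -0.001]
ft_force: [1.3, -0.5, -0.1]
width: 20.1
grasp_force: 0.0
```

Run:
```python
from h import *
from workcell import readout,get_image
o=readout.get_obs();print(o["t"],o["ee_pos"],o["orientation"],o["ft_force"],o["width"])
d=get_image("scene");np.savez("scene4.npz",**d)
w=get_image("wrist");np.savez("w4.npz",**w)
a=d["pixels"][130:290,190:400];a=cv2.resize(a,None,fx=1.9,fy=1.9,interpolation=cv2.INTER_CUBIC)
v=np.zeros((400,800,3),np.uint8);v[:a.shape[0],:a.shape[1]]=a;v[:,400:]=cv2.resize(w["pixels"],(400,250))[:1].mean()*0;v[:250,400:]=cv2.resize(w["pixels"],(400,250))
cv2.imwrite("pics/p4.png",np.clip(v[:,:,::-1]*1.5,0,255).astype(np.uint8))
```

```text
12.325 [578.76780569 -82.54989116 319.29721845] [-1.90595517e-03  3.13531696e+00 -1.44413050e-03] [ 1.26843728 -0.54152121 -0.12786572] 20.050166303405764
```

View pics/p4.png

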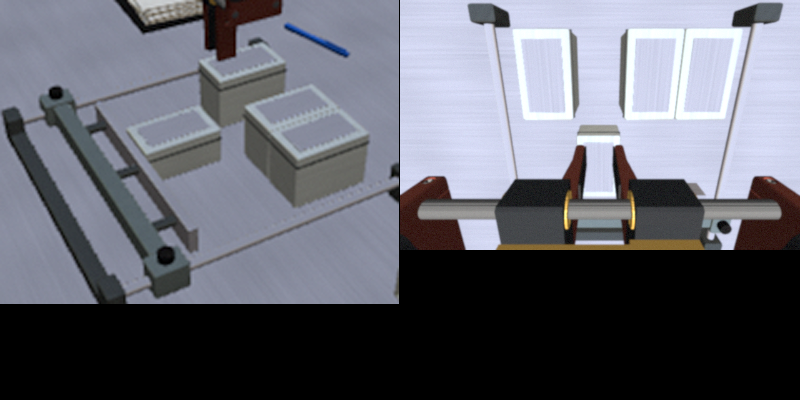

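step_arm(targets=[[[0.6,0,0,0,0,0,1],[0.7,0,0,0,0,0,1],[0,0,-0.4,0,0,0,1],[0,0,0,0,0,0,1],[0,0,0,0,0,0,1]]])

```text
t: 13.05
ee_pos: [641.6, -82.4, 294.9]
orientation: [0.002, -3.139, -0.001]
ft_force: [-0.9, -0.6, -0.0]
width: 77.5
grasp_force: 0.0
```

Run:
```python
from h import *
from workcell import readout
o=readout.get_obs();print(o["ee_pos"],o["width"])
d=np.load("scene4.npz");im=d["pixels"]
# low tin top: bright rim in crop region
x0,x1,y0,y1=255,310,183,215
r=im[y0:y1,x0:x1].astype(int);m=((r.min(2)>135)).astype(np.uint8)
print(np.percentile(r.min(2),[50,80,95]))
cs,_=cv2.findContours(m,cv2.RETR_EXTERNAL,cv2.CHAIN_APPROX_NONE);c=max(cs,key=cv2.contourArea)
c=cv2.convexHull(np.concatenate([k for k in cs if len(k)>5]))
q=cv2.approxPolyDP(c,4,True)[:,0]+[x0,y0];P=cast(d,q.astype(float),50);print(q.tolist(),P.round(1),P.mean(0))
```

```text
[641.56120266 -82.38401083 294.94067308] 77.5007546436818
[ 90.  93. 109.]Traceback (most recent call last):
  File "<stdin>", line 9, in <module>
ValueError: max() iterable argument is empty
```

step_arm(targets=[[[0.06,0,-0.6,0,0,0,1],[0,0,-0.6,0,0,0,1],[0,0,-0.5,0,0,0,1],[0,0,-0.3,0,0,0,1],[0,0,-0.1,0,0,0,1]]])

```text
t: 13.68
ee_pos: [645.3, -82.5, 190.5]
orientation: [0.002, -3.141, -0.0]
ft_force: [0.5, 0.1, -0.0]
width: 87.8
grasp_force: 0.0
```

step_arm(targets=[[[0,0,0,0,0,0,0.5],[0,0,0,0,0,0,0.4],[0,0,0,0,0,0,0.3],[0,0,0,0,0,0,0.3],[0,0,0,0,0,0,0.3]]])

```text
t: 14.3
ee_pos: [645.9, -82.6, 191.8]
orientation: [-0.002, 3.14, -0.001]
ft_force: [-0.8, -1.5, 5.6]
width: 60.1
grasp_force: 30.0
```

step_arm(targets=[[[-0.04,0,0.1,0,0,0,0.3],[-0.04,0,0.4,0,0,0,0.3],[0,0,0.8,0,0,0,0.3],[0,0,0.8,0,0,0,0.3],[0,0,0.6,0,0,0,0.3]]])

```text
t: 14.92
ee_pos: [641.6, -82.4, 329.0]
orientation: [-0.002, 3.139, -0.0]
ft_force: [0.4, -0.5, -1.4]
width: 59.8
grasp_force: 30.0
```

step_arm(targets=[[[-0.2,0.4,0.2,0,0,-0.2,0.3],[-0.35,0.8,0,0,0,-0.2,0.3],[-0.35,0.8,0,0,0,-0.2,0.3],[-0.35,0.8,0,0,0,-0.2,0.3],[-0.35,0.8,0,0,0,-0.2,0.3]]])

```text
t: 15.55
ee_pos: [560.7, 98.7, 337.1]
orientation: [0.109, 3.139, 0.0]
ft_force: [-0.2, 0.3, -2.0]
width: 59.6
grasp_force: 30.0
```

step_arm(targets=[[[-0.35,0.8,0,0,0,-0.2,0.3],[-0.35,0.8,0,0,0,-0.2,0.3],[-0.35,0.8,0,0,0,-0.2,0.3],[-0.35,0.8,0,0,0,-0.15,0.3],[-0.3,0.7,0,0,0,0,0.3]]])

```text
t: 16.18
ee_pos: [475.6, 293.8, 337.1]
orientation: [0.189, 3.135, 0.001]
ft_force: [0.1, 0.1, -1.7]
width: 59.7
grasp_force: 30.0
```

step_arm(targets=[[[-0.2,0.46,0,0,0,0,0.3],[0,0,-0.4,0,0,0,0.3],[0,0,-0.4,0,0,0,0.3],[0,0,-0.2,0,0,0,0.3],[0,0,0,0,0,0,0.3]]])

```text
t: 16.8
ee_pos: [466.5, 315.4, 286.0]
orientation: [-0.19, -3.135, 0.001]
ft_force: [0.3, 0.0, -1.2]
width: 59.8
grasp_force: 30.0
```

Run:
```python
from h import *
from workcell import readout,get_image
o=readout.get_obs();print(o["t"],o["ee_pos"],o["ft_force"],o["width"])
d=get_image("scene");w=get_image("wrist")
v=np.zeros((300,800,3),np.uint8);v[:250,:400]=cv2.resize(d["pixels"][150:,240:],(400,250));v[:250,400:]=cv2.resize(w["pixels"],(400,250))
cv2.imwrite("pics/p5.png",np.clip(v[:,:,::-1]*1.4,0,255).astype(np.uint8))
```

```text
16.8 [466.45266864 315.39099058 285.99805703] [ 0.27687663  0.04532817 -1.15179812] 59.79847527583439
```

View pics/p5.png

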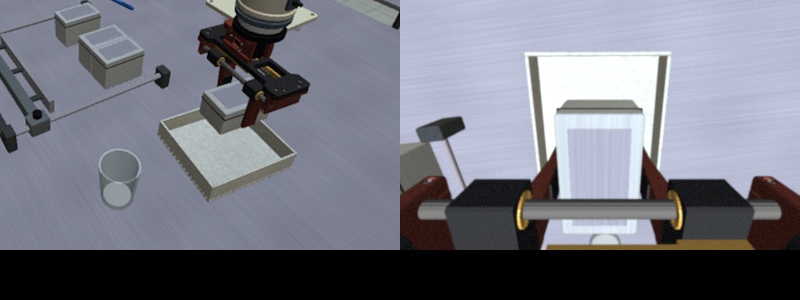

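step_arm(targets=[[[0,0,-0.5,0,0,0,0.3],[0,0,-0.5,0,0,0,0.3],[0,0,-0.4,0,0,0,0.3],[0,0,-0.22,0,0,0,0.3],[0,0,-0.06,0,0,0,0.3]]])

```text
t: 17.52
ee_pos: [466.7, 315.6, 201.6]
orientation: [-0.19, -3.135, 0.001]
ft_force: [-0.3, -0.1, -1.9]
width: 59.5
grasp_force: 30.0
```

step_arm(targets=[[[0,0,-0.02,0,0,0,0.3],[0,0,-0.02,0,0,0,0.3],[0,0,-0.02,0,0,0,0.3],[0,0,0,0,0,0,0.3],[0,0,0,0,0,0,0.3]]])

```text
t: 18.15
ee_pos: [466.6, 315.6, 199.1]
orientation: [0.19, 3.136, 0.0]
ft_force: [-0.5, -0.8, -2.1]
width: 59.9
grasp_force: 30.0
```

step_arm(targets=[[[0,0,-0.02,0,0,0,0.3],[0,0,-0.02,0,0,0,0.3],[0,0,-0.01,0,0,0,0.3],[0,0,0,0,0,0,0.3],[0,0,0,0,0,0,0.3]]])

```text
t: 18.77
ee_pos: [466.6, 315.6, 196.5]
orientation: [0.19, 3.136, -0.0]
ft_force: [-0.5, -0.4, -2.2]
width: 59.6
grasp_force: 30.0
```

step_arm(targets=[[[0,0,-0.01,0,0,0,0.3],[0,0,-0.01,0,0,0,0.3],[0,0,0,0,0,0,0.3],[0,0,0,0,0,0,0.3],[0,0,0,0,0,0,0.3]]])

```text
t: 19.4
ee_pos: [466.6, 315.6, 195.8]
orientation: [0.19, 3.136, 0.0]
ft_force: [-2.4, -1.7, 5.1]
width: 59.8
grasp_force: 30.0
```

Contact with the floor. Release slowly and rise.

step_arm(targets=[[[0,0,0,0,0,0,0.75],[0,0,0,0,0,0,0.85],[0,0,0,0,0,0,0.9],[0,0,0,0,0,0,0.95],[0,0,0,0,0,0,0.95]]])

```text
t: 20.02
ee_pos: [466.6, 315.6, 195.4]
orientation: [-0.19, -3.136, 0.0]
ft_force: [-0.3, 0.2, 0.7]
width: 83.4
grasp_force: 0.0
```

step_arm(targets=[[[0,0,0.1,0,0,0,0.95],[0,0,0.4,0,0,0,0.95],[0,0,0.8,0,0,0,0.95],[0,0,0.8,0,0,0,0.95],[0,0,0.8,0,0,0,0.95]]])

```text
t: 20.65
ee_pos: [466.4, 315.5, 343.3]
orientation: [0.19, 3.135, 0.001]
ft_force: [0.2, 0.8, 0.2]
width: 83.5
grasp_force: 0.0
```

Run:
```python
from h import *
from workcell import readout,get_image
o=readout.get_obs();print(o["t"],o["ee_pos"],o["ft_force"],o["width"])
d=get_image("scene");w=get_image("wrist")
v=np.zeros((300,800,3),np.uint8);v[:250,:400]=cv2.resize(d["pixels"][150:,240:],(400,250));v[:250,400:]=cv2.resize(w["pixels"],(400,250))
cv2.imwrite("pics/p6.png",np.clip(v[:,:,::-1]*1.4,0,255).astype(np.uint8))
```

```text
20.65 [466.44757008 315.46999636 343.27728717] [0.2442146  0.83013952 0.19453924] 83.45242661400168
```

View pics/p6.png

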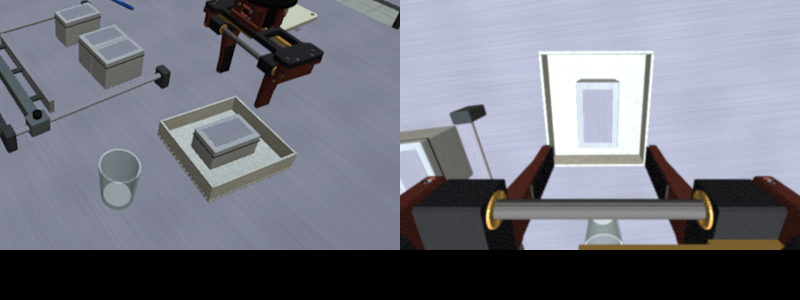

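The low tin stands flat and centred in the box (wrist view: tin at px 577–618, box at 540–655). The gripper is clear, so I'm handing in.

```bash
python3 -c "
from workcell import ctrl
print(ctrl.close_job())"
```

```text
the job is handed in; nothing more can be done
None
```

The low tin was pushed straight out, held on the stamp bar for over a second at about 8 N felt at the wrist, and set down upright in the white box; the job is handed in at about 21 s, and no verdict came back.

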